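# Close and lock the gear cover of a rod-building lathe

## Task

The gear cover on top of the rod lathe's power head stands ajar: push it down flush with your fingertips, then set a fingertip in the slot of its quarter-turn fastener and turn it clockwise as far as it goes, so that the cover is locked. Do not force anything, do not raise the cover any farther open, pick nothing up, and leave the spools, jar and tools standing about where they are.

Things in the scene. Friction and masses are not known exactly. Their poses are not given: they have to be found in the camera images.
- powerhead: Rod-lathe power head: fixed grey sheet-metal box, 240 (its x) x 300 (y) x 140 mm high. Origin: centre of its underside, on the bench top; x from front (robot side) to back, y to its left, z up. The gear cover takes the right part of its top; the part with y above 66 mm is a flat deck where spools stand. The chuck and rod run out along -y to y = -520 mm, all fixed, below z = 125 mm.
- cover (a joint): Gear cover's angle, rad: 0 = shut flush, growing as its front edge rises (starts 0.25 to 0.5). Aluminium plate 200 mm wide, 4 mm thick. Its hinge is stiff: it stays where it is left; 1 to 6 N pressed down on its front half moves it.
- cover_hinge (a point): Middle of the cover's hinge line, which is parallel to the power head's y axis; in the power head's frame at x = 97, y = -40, z = 142 mm. The shut cover's top face is at z = 144 mm.
- cover_edge (a point): Middle of the cover's front edge, on its top face, 199 mm from the hinge line; moves with the cover. Shut: power-head x = -102, y = -40, z = 144 mm.
- fastener (a joint): Quarter-turn fastener's angle, rad: 0 = open, 1.571 = locked (end stop), growing clockwise seen from above; starts 0 to 0.25. Stays where it is left; turning takes about 0.08 N m (4 N at 20 mm). From about 0.7 rad its tongue under the cover slides below the box's front lip; it can only do so with the cover shut to about 3 mm, and turned out early it stops the cover from shutting.
- dial_center (a point): On the fastener's axis, at its top. A black plastic disc on the cover, 84 mm in diameter, 18 mm high, with a finger slot right across its middle: 34 mm wide, 76 mm long (ends closed by the 4 mm rim), 14 mm deep, its floor 4 mm above the cover. The axis is square to the cover, 147 mm from the hinge line. Cover shut: power-head x = -50, y = -40, z = 162 mm.
- dial_pointer (a point): Small bright pointer on top of the disc's rim, 40 mm from its axis, at one end of the slot: the slot runs from the pointer through the centre. At 0 rad it points to the power head's right (-y), locked to its front (-x).
- spool_short: Thread spool, 32 mm in diameter, 34 mm tall, standing on the power head's deck; leave alone. Origin at its underside.
- spool_tall: Thread spool, 32 mm in diameter, 48 mm tall, standing on the power head's deck; leave alone. Origin at its underside.
- finish_jar: Closed jar of rod finish, 48 mm in diameter, 75 mm tall, on the bench; leave alone. Origin at its underside.
- mixing_cup: Open white cup, 50 mm in diameter, 45 mm tall, on the bench; leave alone. Origin at its underside.
- tape_roll: Roll of paper tape lying flat, 76 mm across, 24 mm tall, on the bench; leave alone. Origin at its underside.
- brush: Brush 160 mm long lying on the bench; leave alone. Origin at its underside, x along it.
- pliers: Folding pliers, about 155 mm long, lying on the bench; leave alone. Origin at their underside, x along them.

How it is judged:
By the outcome, as a careful person would: the job done as asked, in the order asked, and still so for the second after the job is handed in, with the robot touching nothing.
It also fails if it takes over 48 s, if anything falls off the work surface, if the arm or the gripper's body presses on something with over 40 N, if the wrist force passes 120 N, or if a joint passes its speed limit or range.

## Robot

A 7-joint arm with a two-finger parallel gripper is mounted at the origin on the work surface. World frame = base frame: x ahead of the robot, y to its left, z up, the work surface at z = 0. Lengths are in mm, angles in rad, forces in N, time in s.
With the tool pointing down it reaches from about 400 to 875 mm from the base axis. Payload 6.5 kg.
Tool frame: the origin (TCP) lies at the very end of the fingers, on their centre line; the grasp point (between the pads) lies 19 mm behind it (bot.hold_point_z is the distance from the TCP to the grasp point, in mm); z points along the fingers, y is the direction in which the jaws open and shut (so a half turn about z gives the same grasp; the last joint's range is limited). The gripper opens to 85 mm and grips with 20 to 120 N. Pads are 22 mm wide; open, the fingers measure 114 mm over their backs; the gripper's body (76 mm by 85 mm) begins 54 mm behind the grasp point. The pads swing forward as they close: fully open they stand 13 mm farther back than shut.
Start: joints at [1.145, 0.536, -0.004, 1.538, 0.003, 1.067, -0.071], TCP at [228.852, -608.372, 231.29] pointing down, gripper open.
Joint ranges: [-2.7, 2.7], [-0.37, 2.16], [-1.27, 1.26], [0.24, 2.4], [-1.31, 4.45], [0.19, 1.91], [-2.76, 2.76]. Speed limits (rad/s): [2.39, 2.39, 3.14, 3.14, 3.14, 3.14, 3.14].

## Interface

Orientations are given as a rotation vector (axis times angle).
In Python, from workcell import bot, viewer gives the robot as it stands. The module is installed in compiled form; this text tells all that it offers.
- The arm moves only by the tool servo_tool, never from a script. Its argument "moves" is a list of rows, each a list of 5 numbers: the finger opening in mm, from 0 to 85.4, then the shift along the tool's x, y, z in mm, then the turn about the tool's z in degrees. In form: [[claw, x, y, z, turn], ...]. A call has 1 to 20 rows; each row shifts and turns the pose as measured when the row begins, along the tool's axes as they then stand; what a row does not reach is not made up. A row lasts 1/12 s, in which the tool goes at most 41.7 mm and 7.16 degrees, less where a joint would pass 70% of its speed; a pose out of reach is approached as far as the arm can. A call is refused whole if a number of a shift passes 41.7 or a number of a turn 7.16, either way. A call with a gripper value outside its range is refused whole. The fingers move at their own pace and stop on an object; "grip_force" is the grip in N (left out, the last holds). Time passes only in rows, so rows that do not move let the fingers close. It gives the time, the measured TCP pose, the force and the opening at its end, in the units of the state.
- bot.observe(): the state, without advancing time (a new reading comes with each control period).
- viewer.snapshot(name): name is "scene" or "top" or "wrist"; returns a dict with "color" (400x640x3 uint8, blue, green, red), "camera_matrix" (3x3 intrinsics, pixels), "k1" (the pictures are not rectified: a ray, as slopes to the right and down, at radius r is drawn at 1 + k1 r^2 times it, then the intrinsics apply), "R" (3x3) and "t" (3): a world point X has camera coordinates R X + t. Camera axes: x right, y down, z forward; pixel columns grow to the right and rows downward; lengths in mm; the calibration is good to about 2 mm. A picture is of the moment at which its call begins. There is no depth.
- bot.job_done(): hands the job in, once; it reports no verdict.
The state is a dict: "time_s": time; "joint_pos": joint angles; "qvel": joint speeds; "joint_torque": joint torques, N m; "position": TCP position; "tool_rot": TCP orientation; "ft_force": force on the tool from outside, world axes, zero at the start; "wrist_torque": the same for the moment, N m; "grip_width": opening from 0.0 (shut) to 1.0 (fully open).
Only numpy, scipy, OpenCV 4.12 (cv2) and the standard library are available. Lean on these libraries where they do the work, as an engineer would, in place of code of your own. Each camera call takes 0.05 s, during which the arm holds its last target. There are 200 camera calls.

## Working session

There is one attempt and no reset: what is moved stays moved. The work goes in short steps, Python scripts to look and compute and a tool call to move; the robot and the scene stay as the last step left them, time stands still between calls to the robot, and variables do not carry over. Pictures are saved under pics/ and viewed, about 8 in all and at most 12, crops included, and the job is handed in when it is done.

Besides the shell and the picture viewer there is one more tool, called after ">>>" by a JSON object that holds its "method" and its "body". servo_tool: Moves the arm, as the interface text tells. Its arguments: {"type":"object","properties":{"moves":{"type":"array","items":{"type":"array","items":{"type":"number"}}},"grip_force":{"type":"number"}},"required":["moves"]}

```bash
mkdir -p pics; cat > h.py <<'E'
import numpy as np, cv2
from scipy.spatial.transform import Rotation as Rn
from workcell import bot, viewer
def proj(s,X):
    c=np.asarray(X,float).reshape(-1,3)@np.array(s["R"]).T+np.array(s["t"])
    p=c[:,:2]/c[:,2:]; r2=(p**2).sum(1,keepdims=True); p=p*(1+s["k1"]*r2)
    K=np.array(s["camera_matrix"]); return p@K[:2,:2].T+K[:2,2]
def ray(s,uv):
    K=np.array(s["camera_matrix"]); uv=np.asarray(uv,float).reshape(-1,1,2)
    p=cv2.undistortPoints(uv,K,np.array([s["k1"],0,0,0.])).reshape(-1,2)
    R=np.array(s["R"]); d=np.c_[p,np.ones(len(p))]@R
    return -R.T@np.array(s["t"]), d/np.linalg.norm(d,axis=1,keepdims=True)
def plane(s,uv,z):
    o,d=ray(s,uv); return o+d*((z-o[2])/d[:,2:])
def tri(s1,uv1,s2,uv2):
    A=np.zeros((3,3));b=np.zeros(3)
    L=[]
    for s,uv in((s1,uv1),(s2,uv2)):
        o,d=ray(s,uv);d=d[0];P=np.eye(3)-np.outer(d,d);A+=P;b+=P@o;L.append((o,P))
    X=np.linalg.solve(A,b); return X,[np.linalg.norm(P@(X-o)) for o,P in L]
E
python3 - <<'E'
from h import *
st=bot.observe();print({k:np.round(v,3) for k,v in st.items()})
for n in("scene","top","wrist"):
    s=viewer.snapshot(n);cv2.imwrite(f"pics/{n}0.png",s["color"]);
    import pickle;pickle.dump(s,open(f"{n}0.pkl","wb"))
    print(n,np.round(-np.array(s["R"]).T@np.array(s["t"])),np.round(s["R"],2).tolist(),s["k1"])
E
```

```text
{'time_s': np.float64(0.0), 'joint_pos': array([ 1.145,  0.537, -0.004,  1.539,  0.003,  1.067, -0.071]), 'qvel': array([ 0.001,  0.   , -0.001, -0.001,  0.002,  0.001,  0.   ]), 'joint_torque': array([-0.0000e+00, -5.8342e+01,  1.0490e+00, -2.5910e+01,  1.2000e-02,
        1.0000e-02,  0.0000e+00]), 'position': array([ 228.559, -607.797,  230.39 ]), 'tool_rot': array([-3.089e+00, -5.620e-01,  1.000e-03]), 'ft_force': array([-0.365, -0.015,  0.132]), 'wrist_torque': array([-0.035,  0.018,  0.004]), 'grip_width': np.float64(0.999)}
scene [1358.  143.  925.] [[-0.22, 0.97, 0.0], [0.67, 0.16, -0.73], [-0.71, -0.16, -0.69]] -0.01016178522950889
top [ 476.  -22. 1003.] [[0.01, -1.0, -0.0], [-0.99, -0.01, -0.1], [0.1, 0.0, -0.99]] -0.05289877868948968
wrist [ 296. -583.  373.] [[0.35, -0.94, -0.0], [-0.9, -0.34, 0.28], [-0.26, -0.1, -0.96]] -0.05217345853670633
```

View pics/top0.png

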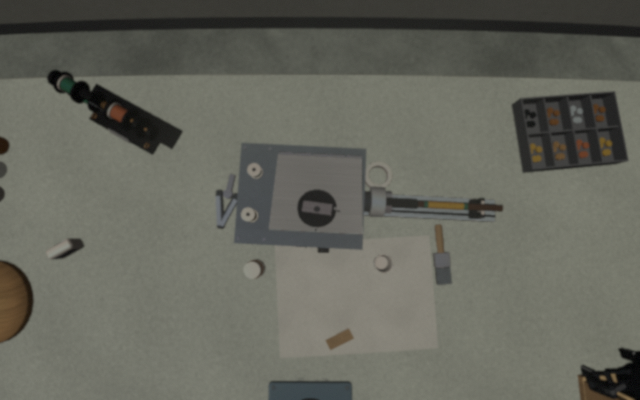

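View pics/scene0.png

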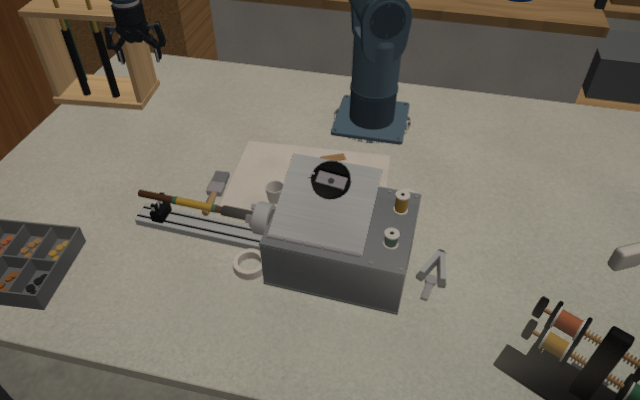

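Top view: box corners at about (241,143), (366,150), (362,249), (235,242), dial at (318,208) with its pointer to the right (about 338,210), and spools at (254,170) and (249,215). Scene view: the cover is raised at its robot-side edge, with the dial at (331,180).

```bash
python3 - <<'E'
from h import *; import pickle
s=pickle.load(open("top0.pkl","rb"));q=pickle.load(open("scene0.pkl","rb"))
c=plane(s,[(241,143),(366,150),(362,249),(235,242)],140);print(np.round(c))
print(np.linalg.norm(c-np.roll(c,-1,0),axis=1))
a=cv2.resize(s["color"][125:265,205:405],None,fx=4,fy=4,interpolation=cv2.INTER_CUBIC)
a=cv2.convertScaleAbs(a,alpha=1.6)
b=cv2.resize(q["color"][140:310,240:440],None,fx=3.9,fy=3.5,interpolation=cv2.INTER_CUBIC)
cv2.imwrite("pics/topc.png",a);cv2.imwrite("pics/scenec.png",cv2.convertScaleAbs(b,alpha=1.4))
E
```

```text
[[ 707.  167.  140.]
 [ 692. -132.  140.]
 [ 457. -121.  140.]
 [ 471.  175.  140.]]
[299.91897595 234.94362565 296.0948554  236.21696759]
```

View pics/topc.png

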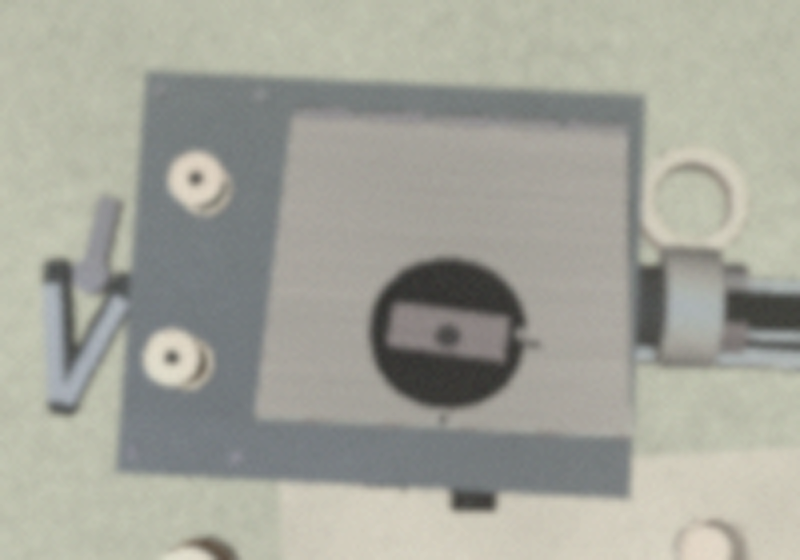

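View pics/scenec.png

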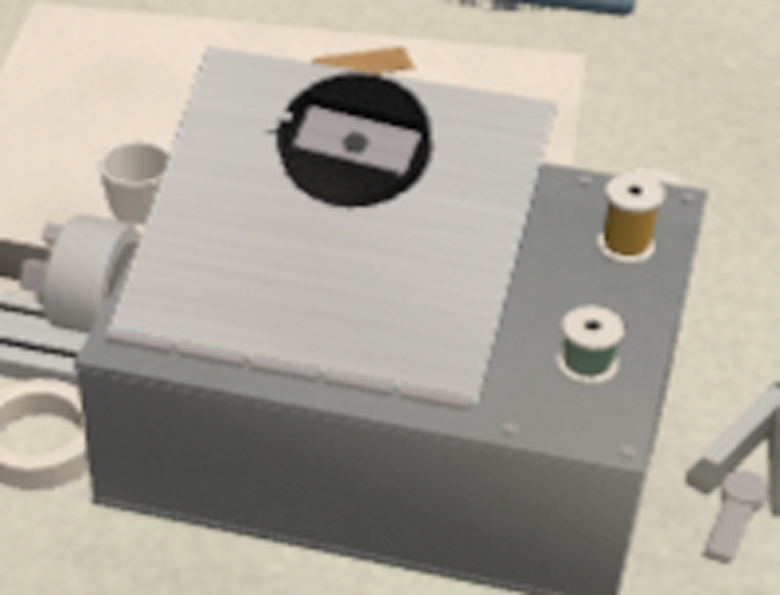

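The crops show box corners at crop (148,72), (644,96), (630,496), (118,470). The disc centre is at top crop (448,333) and scene crop (354,139), with the slot along the pointer, which points right (-y). The cover's front edge runs (255,420) to (632,437).

```bash
cat >> h.py <<'E'
def fitbox(s,uv):
    W=plane(s,uv,140)[:,:2]; B=np.array([[120,150],[120,-150],[-120,-150],[-120,150.]])
    H=(B-B.mean(0)).T@(W-W.mean(0)); a=np.arctan2(H[0,1]-H[1,0],H[0,0]+H[1,1])
    R=np.array([[np.cos(a),-np.sin(a)],[np.sin(a),np.cos(a)]]); t=W.mean(0)
    return a,t,np.abs(B@R.T+t-W).max()
def toW(a,t,P):
    P=np.asarray(P,float).reshape(-1,3);c,s=np.cos(a),np.sin(a)
    return np.c_[P[:,0]*c-P[:,1]*s+t[0],P[:,0]*s+P[:,1]*c+t[1],P[:,2]]
def cov(th,r,h,y): # r from hinge toward front, h above hinge line
    return [97-r*np.cos(th)+h*np.sin(th)*1, y, 142+r*np.sin(th)+h*np.cos(th)]
E
python3 - <<'E'
from h import *; import pickle
s=pickle.load(open("top0.pkl","rb"));q=pickle.load(open("scene0.pkl","rb"))
f=lambda p:np.array(p)/4+[205,125]-.4
g=lambda p:np.array(p)/[3.9,3.5]+[240,140]-.4
a,t,e=fitbox(s,f([(148,72),(644,96),(630,496),(118,470)]));print(a,t,e)
X,r=tri(s,f((448,333)),q,g((354,139)));print("dial",X,r)
for th in(.25,.3,.35,.4,.45,.5):
    P=toW(a,t,[cov(th,147,20,-40),cov(th,199,2,60),cov(th,199,2,-140),cov(th,1,2,60)])
    print(th,P[0].round(),((proj(s,P)-[204.6,124.6])*4).round().tolist(),((proj(q,P)-[239.6,139.6])*[3.9,3.5]).round().tolist())
E
```

```text
-0.0446573521839164 [583.02090137  22.75901603] 1.3730118596696457
dial [546.166879   -15.63629786 209.06042908] [np.float64(0.2074514020455586), np.float64(0.20745140204552867)]
0.25 [541. -15. 198.] [[448.0, 345.0], [260.0, 436.0], [626.0, 454.0], [292.0, 114.0]] [[356.0, 147.0], [554.0, 126.0], [213.0, 71.0], [477.0, 403.0]]
0.3 [544. -16. 205.] [[448.0, 338.0], [258.0, 430.0], [628.0, 449.0], [292.0, 113.0]] [[355.0, 142.0], [555.0, 117.0], [211.0, 62.0], [477.0, 404.0]]
0.35 [547. -16. 211.] [[448.0, 331.0], [256.0, 424.0], [630.0, 443.0], [292.0, 113.0]] [[354.0, 137.0], [555.0, 109.0], [209.0, 53.0], [477.0, 404.0]]
0.4 [551. -16. 218.] [[449.0, 323.0], [254.0, 416.0], [633.0, 435.0], [292.0, 113.0]] [[353.0, 133.0], [555.0, 101.0], [206.0, 45.0], [477.0, 404.0]]
0.45 [555. -16. 224.] [[449.0, 315.0], [253.0, 408.0], [635.0, 427.0], [292.0, 113.0]] [[351.0, 129.0], [555.0, 94.0], [203.0, 38.0], [477.0, 404.0]]
0.5 [559. -16. 230.] [[449.0, 305.0], [251.0, 398.0], [637.0, 417.0], [292.0, 113.0]] [[349.0, 126.0], [555.0, 87.0], [200.0, 31.0], [476.0, 404.0]]
```

>>> {"method": "servo_tool", "body": {"moves": [[0,22,-19.6,-1.5,0],[0,22,-19.6,-1.5,0],[0,22,-19.6,-1.5,0],[0,22,-19.6,-1.5,0],[0,22,-19.6,-1.5,0],[0,22,-19.6,-1.5,0],[0,22,-19.6,-1.5,0],[0,22,-19.6,-1.5,0],[0,22,-19.6,-1.5,0],[0,22,-19.6,-1.5,0],[0,22,-19.6,-1.5,0],[0,22,-19.6,-1.5,0],[0,22,-19.6,-1.5,0],[0,22,-19.6,-1.5,0],[0,22,-19.6,-1.5,0],[0,22,-19.6,-1.5,0],[0,22,-19.6,-1.5,0],[0,22,-19.6,-1.5,0]], "grip_force": 30}}

```text
time_s: 1.65
position: [479.0, -122.6, 253.4]
tool_rot: [-3.092, -0.539, 0.014]
ft_force: [-0.3, -1.0, -0.5]
grip_width: 0.0
```

>>> {"method": "servo_tool", "body": {"moves": [[0,0,0,0,-7.1],[0,0,0,0,-7.1],[0,0,0,0,-7.1],[0,0,0,0,-7.1],[0,0,0,0,-7.1],[0,0,0,0,-7.1],[0,0,0,0,-7.1],[0,0,0,0,-7.1],[0,0,0,0,-7.1],[0,0,0,0,-7.1],[0,0,0,0,-7.1],[0,0,0,0,-7.1],[0,0,0,0,-7.1],[0,0,0,0,-7.1],[0,0,0,0,-7.1],[0,0,0,0,-7.1],[0,0,0,0,-7.1],[0,0,0,0,-7.1],[0,0,0,0,-7.1],[0,0,0,0,-7.1]]}}

```text
time_s: 3.32
position: [478.8, -112.0, 250.5]
tool_rot: [-0.454, -3.093, -0.005]
ft_force: [-0.4, -0.9, 0.1]
grip_width: 0.003
```

```bash
cat >> h.py <<'E'
def stat():
    st=bot.observe();R=Rn.from_rotvec(st["tool_rot"]).as_matrix()
    print("t",round(float(st["time_s"]),2),"pos",np.round(st["position"],1),"yaw",round(float(np.degrees(np.arctan2(R[1,0],R[0,0]))),1),"zaxis",np.round(R[:,2],3),"F",np.round(st["ft_force"],1),"T",np.round(st["wrist_torque"],2),"j",np.round(st["joint_pos"],2),"w",round(float(st["grip_width"]),2))
    return st,R
def to(x,y,z):
    st,R=stat(); print("tool shift",np.round(R.T@(np.array([x,y,z])-st["position"]),1))
E
python3 - <<'E'
from h import *
to(503,-86,240)
E
```

```text
t 3.32 pos [ 478.8 -112.   250.5] yaw 163.3 zaxis [-0.014  0.005 -1.   ] F [-0.4 -0.9  0.1] T [-0.    0.02 -0.03] j [ 0.71  0.33 -0.69  1.88  0.24  1.03  1.2 ] w 0.0
tool shift [-15.8  31.8  10.3]
```

>>> {"method": "servo_tool", "body": {"moves": [[0,-8,16,0,0],[0,-8,16,0,0],[0,0,0,10,-7],[0,0,0,10,-7],[0,0,0,8,0],[0,0,0,0,0]]}}

```text
time_s: 3.82
position: [503.0, -85.9, 220.5]
tool_rot: [-0.055, -3.125, -0.008]
ft_force: [-0.3, 0.2, 0.2]
grip_width: 0.002
```

```bash
python3 - <<'E'
from h import *
to(503,-86,215)
E
```

```text
t 3.82 pos [503.  -85.9 220.5] yaw 178.0 zaxis [-0.016  0.005 -1.   ] F [-0.3  0.2  0.2] T [-0.06 -0.02  0.  ] j [ 0.67  0.42 -0.73  1.87  0.32  0.99  1.33] w 0.0
tool shift [-0.1 -0.2  5.5]
```

>>> {"method": "servo_tool", "body": {"moves": [[0,0,0,4,0],[0,0,0,4,0],[0,0,0,4,0],[0,0,0,4,0],[0,0,0,4,0],[0,0,0,4,0]]}}

```text
time_s: 4.32
position: [503.2, -86.6, 196.5]
tool_rot: [-0.073, -3.127, -0.005]
ft_force: [-1.8, -0.0, 3.7]
grip_width: -0.001
```

Contact at about 4 N, so the cover is moving. I'll keep going down slowly.

>>> {"method": "servo_tool", "body": {"moves": [[0,0,0,4,0],[0,0,0,4,0],[0,0,0,4,0],[0,0,0,4,0],[0,0,0,4,0],[0,0,0,4,0],[0,0,0,4,0],[0,0,0,4,0],[0,0,0,3,0],[0,0,0,2,0],[0,0,0,2,0],[0,0,0,2,0],[0,0,0,2,0]]}}

```text
time_s: 5.4
position: [500.7, -86.6, 147.7]
tool_rot: [-0.075, -3.123, -0.005]
ft_force: [-1.8, 0.5, 3.3]
grip_width: 0.003
```

>>> {"method": "servo_tool", "body": {"moves": [[0,0,0,1.5,0],[0,0,0,1.5,0],[0,0,0,1,0]]}}

```text
time_s: 5.65
position: [500.7, -86.7, 143.9]
tool_rot: [-0.075, -3.123, -0.004]
ft_force: [-7.7, -0.1, 20.9]
grip_width: -0.0
```

Force rose to 21 N at z = 143.9, so the cover is flush. I'll back off, open the fingers partly and look at the dial.

>>> {"method": "servo_tool", "body": {"moves": [[0,0,0,-10,0],[0,0,0,-20,0],[0,0,0,-30,0],[40,-15,20,-20,0],[40,-13,20,0,0],[40,0,20,0,0],[40,0,10,0,0],[40,0,0,0,0]]}}

```text
time_s: 6.32
position: [537.5, -17.2, 230.0]
tool_rot: [-0.081, -3.13, -0.006]
ft_force: [-0.1, -1.1, 0.5]
grip_width: 0.469
```

```bash
python3 - <<'E'
from h import *; import pickle
to(531.3,-15,215)
s=viewer.snapshot("wrist");pickle.dump(s,open("w1.pkl","wb"))
b=s["color"]; q=viewer.snapshot("scene");pickle.dump(q,open("s1.pkl","wb"))
c=cv2.resize(q["color"][120:320,220:440],(440,400))
o=np.hstack([b,c])
o=cv2.resize(o,(800,296));cv2.imwrite("pics/w1.png",cv2.convertScaleAbs(cv2.vconcat([cv2.resize(b,(640,400)),]),alpha=1.4));cv2.imwrite("pics/s1.png",cv2.convertScaleAbs(c,alpha=1.4))
a,t=-.0446573,[583.02,22.76]
print(proj(s,toW(a,t,[[-50,-40,162],[-50,-80,162],[-90,-40,162],[-10,-40,162]])).round())
E
```

```text
t 6.32 pos [537.5 -17.2 230. ] yaw 177.0 zaxis [-0.01   0.004 -1.   ] F [-0.1 -1.1  0.5] T [ 0.03 -0.07  0.02] j [ 0.52  0.45 -0.74  1.8   0.34  1.03  1.17] w 0.47
tool shift [ 6.1  1.8 15.1]
[[323. 204.]
 [260. 204.]
 [323. 140.]
 [324. 262.]]
```

View pics/w1.png

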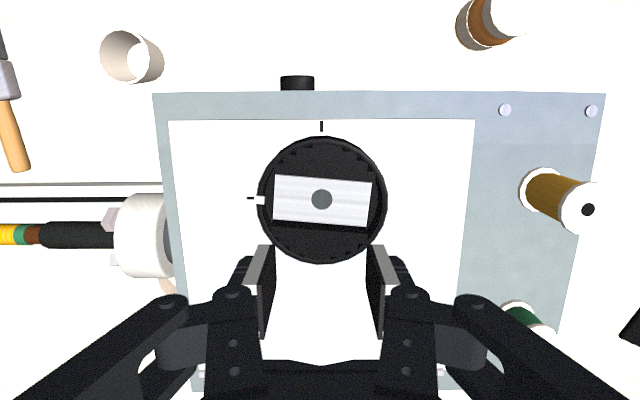

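The wrist view shows the disc centre at (322,200), with the pointer at (261,200). The slot floor spans (275,175) to (367,227) and slopes about 3.8°, so the fastener is at about 0.06 rad. The visible floor is about 66 x 32 mm, so I'll open the fingers to about 28 mm (about 57 mm over the backs).

>>> {"method": "servo_tool", "body": {"moves": [[28,7.6,1.8,10,3.4],[28,0,0,15,0],[28,0,0,15,0],[28,0,0,13,0],[28,0,0,0,0],[28,0,0,0,0]]}}

```text
time_s: 6.92
position: [526.1, -27.5, 172.9]
tool_rot: [-0.198, -3.12, 0.005]
ft_force: [0.8, 0.9, 0.4]
grip_width: 0.331
```

```bash
python3 - <<'E'
from h import *; import pickle
to(530,-15,151)
s=viewer.snapshot("wrist");cv2.imwrite("pics/w2.png",cv2.convertScaleAbs(cv2.resize(s["color"][40:340,200:440],None,fx=2,fy=2),alpha=1.2))
E
```

```text
t 6.92 pos [526.1 -27.5 172.9] yaw 172.7 zaxis [-0.015 -0.002 -1.   ] F [0.8 0.9 0.4] T [ 0.02 -0.03  0.04] j [ 0.49  0.5  -0.68  1.87  0.39  0.92  1.07] w 0.33
tool shift [-2.6 13.  21.8]
```

View pics/w2.png

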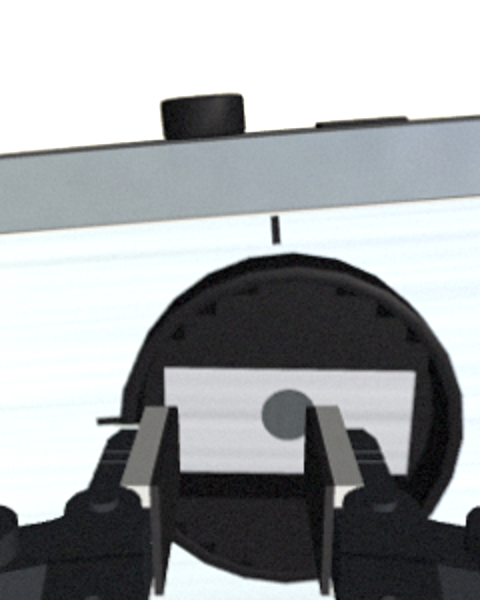

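The fingers sit about 13 mm to the pointer side of centre (mid-finger column 240, hub column 290), which agrees with the measured pose. Slot and fingers are aligned. Correcting.

>>> {"method": "servo_tool", "body": {"moves": [[28,-2.6,12.5,0,0],[28,0,0,0,0],[28,0,0,0,0]]}}

```text
time_s: 7.22
position: [531.5, -15.9, 174.5]
tool_rot: [-0.202, -3.122, 0.006]
ft_force: [-0.2, -0.2, -0.3]
grip_width: 0.328
```

```bash
python3 - <<'E'
from h import *
to(530,-15,151)
E
```

```text
t 7.22 pos [531.5 -15.9 174.5] yaw 172.6 zaxis [-0.013 -0.003 -1.   ] F [-0.2 -0.2 -0.3] T [-0.02 -0.01  0.04] j [ 0.47  0.51 -0.68  1.86  0.4   0.93  1.04] w 0.33
tool shift [ 1.3  0.8 23.5]
```

>>> {"method": "servo_tool", "body": {"moves": [[28,1,0.8,4,0],[28,0,0,4,0],[28,0,0,4,0],[28,0,0,4,0],[28,0,0,2,0],[28,0,0,2,0],[28,0,0,1,0]]}}

```text
time_s: 7.8
position: [531.1, -14.3, 152.5]
tool_rot: [-0.2, -3.124, 0.006]
ft_force: [-0.2, 0.4, 0.6]
grip_width: 0.329
```

```bash
python3 - <<'E'
from h import *; import pickle
to(530,-15,149)
s=viewer.snapshot("wrist");cv2.imwrite("pics/w3.png",cv2.convertScaleAbs(cv2.resize(s["color"][40:340,200:440],None,fx=2,fy=2),alpha=1.2))
E
```

```text
t 7.8 pos [531.1 -14.3 152.5] yaw 172.7 zaxis [-0.011 -0.003 -1.   ] F [-0.2  0.4  0.6] T [-0.03 -0.04 -0.01] j [ 0.45  0.54 -0.66  1.88  0.42  0.88  1.02] w 0.33
tool shift [ 1.  -0.8  3.5]
```

View pics/w3.png

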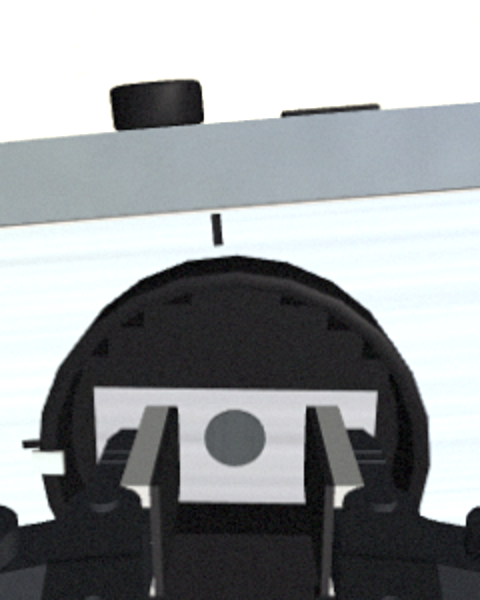

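The fingertips are inside the slot: hub at (235,437) between the pads at columns 165 and 325, and slot rows 388-503 contain the pad tips at rows 405-485. A little deeper, then a first part of the turn.

>>> {"method": "servo_tool", "body": {"moves": [[28,0.5,-0.5,1.5,0],[28,0,0,1.5,0],[28,0,0,0,5],[28,0,0,0,5],[28,0,0,0,5],[28,0,0,0,5],[28,0,0,0,5],[28,0,0,0,5]]}}

```text
time_s: 8.52
position: [531.4, -16.0, 149.0]
tool_rot: [-1.036, -2.958, 0.01]
ft_force: [-1.7, 0.6, -0.7]
grip_width: 0.326
```

```bash
python3 - <<'E'
from h import *
to(530,-15,149.5)
E
```

```text
t 8.52 pos [531.4 -16.  149. ] yaw 141.4 zaxis [-0.009 -0.003 -1.   ] F [-1.7  0.6 -0.7] T [0.18 0.13 0.1 ] j [ 0.36  0.51 -0.53  1.89  0.34  0.84  0.55] w 0.33
tool shift [ 1.7 -0.1 -0.5]
```

>>> {"method": "servo_tool", "body": {"moves": [[28,0,0,0,5],[28,0,0,0,5],[28,0,0,0,5],[28,0,0,0,5],[28,0,0,0,5],[28,0,0,0,5],[28,0,0,0,5],[28,0,0,0,5]]}}

```text
time_s: 9.18
position: [531.4, -15.9, 149.0]
tool_rot: [-2.029, -2.394, 0.013]
ft_force: [0.6, -0.3, -1.0]
grip_width: 0.325
```

```bash
python3 - <<'E'
from h import *
to(530,-15,149)
E
```

```text
t 9.18 pos [531.4 -15.9 149. ] yaw 99.4 zaxis [-0.008 -0.004 -1.   ] F [ 0.6 -0.3 -1. ] T [-0.02  0.03  0.06] j [ 0.23  0.48 -0.36  1.9   0.23  0.82 -0.09] w 0.33
tool shift [ 1.1 -1.2 -0. ]
```

>>> {"method": "servo_tool", "body": {"moves": [[28,0,0,0,5],[28,0,0,0,5],[28,0,0,0,4],[28,0,0,0,3],[28,0,0,0,2]]}}

```text
time_s: 9.6
position: [531.3, -15.9, 149.0]
tool_rot: [-2.416, -2.005, 0.014]
ft_force: [-0.1, -0.1, -0.2]
grip_width: 0.325
```

```bash
python3 - <<'E'
from h import *
to(530,-15,149)
E
```

```text
t 9.6 pos [531.3 -15.9 149. ] yaw 79.4 zaxis [-0.008 -0.005 -1.   ] F [-0.1 -0.1 -0.2] T [-0.    0.04  0.05] j [ 0.16  0.47 -0.28  1.9   0.18  0.81 -0.4 ] w 0.33
tool shift [ 0.7 -1.5  0. ]
```

>>> {"method": "servo_tool", "body": {"moves": [[28,0,0,0,2],[28,0,0,0,2],[28,0,0,0,2],[28,0,0,0,2]]}}

```text
time_s: 9.93
position: [531.3, -16.0, 149.1]
tool_rot: [-2.557, -1.824, 0.015]
ft_force: [0.1, -0.6, -0.1]
grip_width: 0.331
```

```bash
python3 - <<'E'
from h import *
to(530,-15,149)
s=viewer.snapshot("wrist");cv2.imwrite("pics/w4.png",cv2.convertScaleAbs(s["color"],alpha=1.2))
E
```

```text
t 9.93 pos [531.3 -16.  149.1] yaw 71.0 zaxis [-0.008 -0.005 -1.   ] F [ 0.1 -0.6 -0.1] T [-0.06  0.    0.  ] j [ 0.14  0.46 -0.25  1.9   0.16  0.8  -0.53] w 0.33
tool shift [ 0.5 -1.6  0.1]
```

View pics/w4.png

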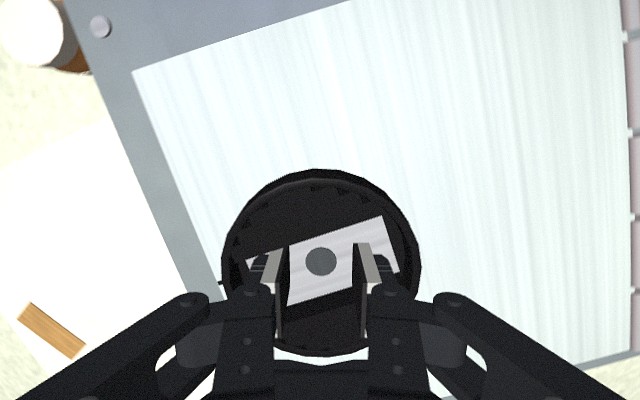

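The slot slopes about 17° against the fingers ((245,258) to (383,215)), so its world yaw is about 88° and the locked value is about 87.4°. It is near the stop. I'll turn gently until the torque rises.

>>> {"method": "servo_tool", "body": {"moves": [[28,0,0,0,2],[28,0,0,0,2]]}}

```text
time_s: 10.15
position: [531.3, -16.0, 149.0]
tool_rot: [2.621, 1.732, -0.015]
ft_force: [-0.8, -0.7, 0.2]
grip_width: 0.329
```

```bash
python3 - <<'E'
from h import *
stat()
E
```

```text
t 10.15 pos [531.3 -16.  149. ] yaw 66.9 zaxis [-0.008 -0.005 -1.   ] F [-0.8 -0.7  0.2] T [0.02 0.19 0.28] j [ 0.12  0.46 -0.23  1.9   0.15  0.8  -0.59] w 0.33
```

Torque is 0.28 N m against 0.08 N m to turn, so it is at the end stop. I'll unload, lift straight out and clear the view.

>>> {"method": "servo_tool", "body": {"moves": [[28,0,0,0,-5],[28,0,0,0,-4],[28,0,0,-3,0],[28,0,0,-8,0],[28,0,0,-15,0],[28,0,0,-30,0],[28,0,0,-40,0],[28,0,0,-30,0],[28,0,0,0,0]]}}

```text
time_s: 10.9
position: [530.9, -14.5, 281.9]
tool_rot: [-2.476, -1.928, 0.018]
ft_force: [0.9, -0.3, -0.7]
grip_width: 0.328
```

```bash
python3 - <<'E'
from h import *
stat()
s=viewer.snapshot("wrist");cv2.imwrite("pics/w5.png",cv2.convertScaleAbs(s["color"],alpha=1.2))
a,t=-.0446573,[583.02,22.76]
print(proj(s,toW(a,t,[[-50,-40,162],[-90,-40,162],[-102,60,144],[-102,-140,144]])).round())
E
```

```text
t 10.9 pos [530.9 -14.5 281.9] yaw 75.8 zaxis [-0.011 -0.004 -1.   ] F [ 0.9 -0.3 -0.7] T [-0.02 -0.07  0.01] j [ 0.18  0.3  -0.29  1.77  0.1   1.09 -0.4 ] w 0.33
[[322. 191.]
 [272. 201.]
 [229.  74.]
 [288. 299.]]
```

View pics/w5.png

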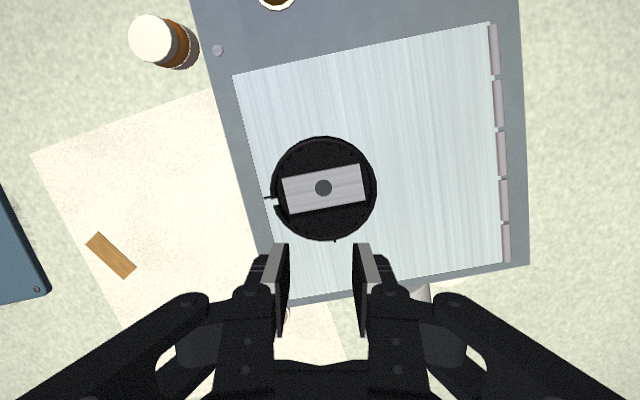

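The pointer at (274,201) now points to the box's front, next to the cover's front mark at (268,198). I'll measure its angle numerically, along with the cover's front corners.

```bash
python3 - <<'E'
from h import *
s=viewer.snapshot("wrist"); g=cv2.cvtColor(s["color"],cv2.COLOR_BGR2GRAY)
m=np.zeros_like(g);cv2.circle(m,(323,189),47,255,-1)
b=((g>70)&(m>0)).astype(np.uint8)
n,l,stt,c=cv2.connectedComponentsWithStats(b);i=1+np.argmax(stt[1:,4]);print(stt[i])
P=np.argwhere(l==i)[:,::-1].astype(float)
W=plane(s,P,148)[:,:2].astype(np.float32)
r=cv2.minAreaRect(W);bx=cv2.boxPoints(r);e=[bx[1]-bx[0],bx[2]-bx[1]];e=max(e,key=np.linalg.norm)
print(r,"slot yaw-box",np.degrees(np.arctan2(e[1],e[0]))+2.56)
cv,_=[None,None];cc=W.mean(0);C=np.cov((W-cc).T);w,v=np.linalg.eigh(C);print("pca",np.degrees(np.arctan2(v[1,1],v[0,1]))+2.56,cc)
# cover edges: front-edge corners & hinge row in image, at shut height
E=plane(s,[(233,74),(489,23),(502,262)],144);print(E.round(1),np.linalg.norm(E[1]-E[0]),np.linalg.norm(E[2]-E[1]))
d=E[0]-E[1];print("cover yaw vs slot: cover front dir",np.degrees(np.arctan2(d[1],d[0])))
h=plane(s,[(323,188)],148)-plane(s,[(274,201.5)],162);print("pointer dir",np.degrees(np.arctan2(-h[0,1],-h[0,0])),np.linalg.norm(h[0,:2]))
cv2.imwrite("pics/w6.png",cv2.convertScaleAbs(cv2.resize(s["color"][110:260,240:400],None,fx=4,fy=4,interpolation=cv2.INTER_CUBIC),alpha=1.5))
E
```

```text
[ 282  163   85   52 2801]
((531.3960571289062, -17.36446762084961), (31.5963134765625, 64.43701934814453), 87.33740997314453) slot yaw-box -0.10259175
pca 179.917793327004 [531.68695  -17.209381]
[[ 485.9   86.1  144. ]
 [ 679.    75.1  144. ]
 [ 667.8 -121.2  144. ]] 193.41067054849168 196.59210237911034
cover yaw vs slot: cover front dir 176.75201850821173
pointer dir 176.6002971121254 38.76574128620541
```

View pics/w6.png

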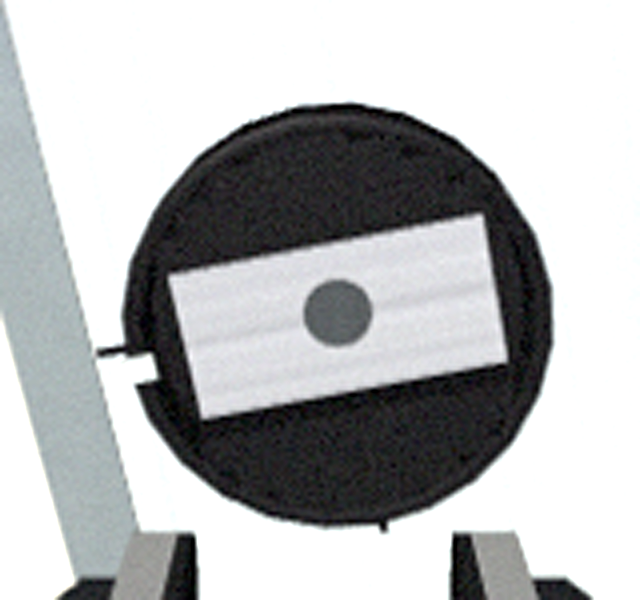

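The slot lies at -0.1° to the box's x axis, with the pointer to the front, which is the locked position. One last look from the scene camera at the cover and spools before handing in.

```bash
python3 - <<'E'
from h import *
q=viewer.snapshot("scene");a,t=-.0446573,[583.02,22.76]
P=toW(a,t,[[-102,60,144],[-102,-140,144],[96,60,144],[-120,150,140]])
print(((proj(q,P)-[239.6,139.6])*[3.9,3.5]).round().tolist())
b=cv2.resize(q["color"][140:310,240:440],None,fx=3.9,fy=3.5,interpolation=cv2.INTER_CUBIC)
cv2.imwrite("pics/s2.png",cv2.convertScaleAbs(b,alpha=1.4))
E
```

```text
[[549.0, 178.0], [218.0, 123.0], [477.0, 403.0], [708.0, 190.0]]
```

View pics/s2.png

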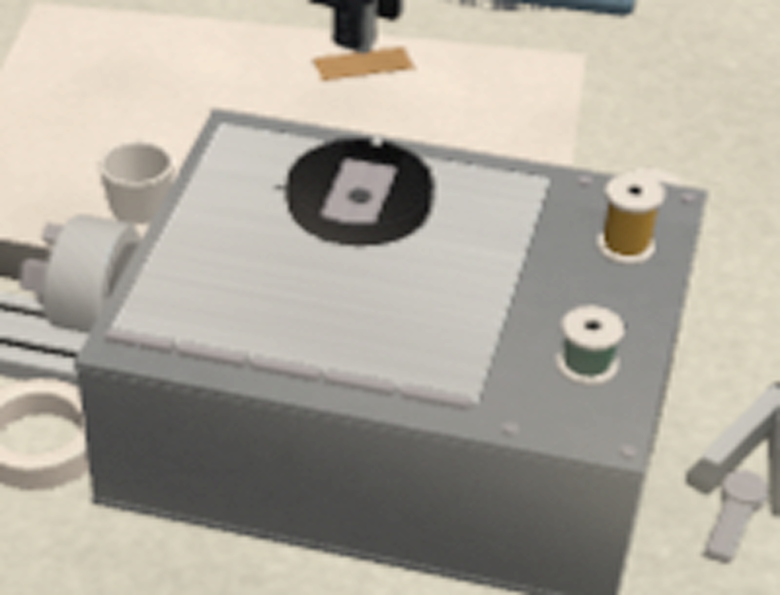

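The cover's front corners appear at (549,178) and (218,123), exactly where a flush cover should be. The pointer is at the front, and the spools, cup, tape and pliers have not moved.

```bash
python3 -c "
from h import *
stat();print(bot.job_done())"
```

```text
t 11.05 pos [527.6 -14.9 275.7] yaw 75.9 zaxis [-0.02  -0.005 -1.   ] F [ 0.1 -0.7 -0.4] T [0.05 0.07 0.04] j [ 0.18  0.31 -0.29  1.78  0.1   1.09 -0.4 ] w 0.32
the job is handed in; nothing more can be done
None
```

The gear cover is shut flush and its quarter-turn fastener is locked. The job was handed in at about 11 s of the 48 s allowed; no verdict was reported.

- **Cover:** I pressed it down with the closed fingertips beside the dial. The force rose to about 21 N at z ≈ 144 mm, the shut height. In the last scene picture its front corners match the predicted shut positions to within a pixel or two.
- **Fastener:** I set both fingertips, about 28 mm apart, in the slot and turned it clockwise. It moved easily at about 0.1 N m, then the torque rose to 0.28 N m at the end stop, where I stopped. Afterwards the slot lay 0.1° from the power head's x axis, with the pointer to the front.
- **Surroundings:** In the last picture the spools, cup, tape roll and pliers stood where they were. The jar and brush were outside that crop, but the arm did not go near them. The gripper was clear, about 115 mm above the dial.
- **Mismatches:**
  - On the way down the tool had drifted about 13 mm sideways, which I corrected before entering the slot.
  - The slot floor looked about 65 mm long against the 76 mm stated, so I kept the fingers narrower.
  - The cover measured about 193 x 197 mm in the wrist view against about 199 x 200 mm, probably because the hinge knuckles hide part of it.

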